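# Hold the button sanitiser at lamp test

## Robot

A 6-joint arm with a two-finger parallel gripper is mounted at the origin on the work surface. World frame = base frame: x ahead of the robot, y to its left, z up, the work surface at z = 0. Lengths are in m, angles in rad, forces in N, time in s.
With the tool pointing down it reaches from about 0.25 to 0.725 m from the base axis. Payload 4 kg.
Tool frame: the origin (TCP) lies between the finger pads, 19 mm behind the fingertips; this is the grasp point; z points along the fingers, y is the direction in which the jaws open and shut (so a half turn about z gives the same grasp; the last joint's range is limited). The gripper opens to 85 mm and grips with 20 to 120 N. Pads are 22 mm wide; open, the fingers measure 114 mm over their backs; the gripper's body (76 mm by 85 mm) begins 54 mm behind the grasp point. The pads swing forward as they close: fully open they stand 13 mm farther back than shut.
Start: joints at [-1.266, 0.241, 0.005, 1.335, 0, 1.571], TCP at [0.15, -0.477, 0.25] pointing down, gripper open.
Joint ranges: [-2.72, 2.72], [-1.05, 1.87], [-1.09, 1.28], [-1.99, 2.15], [-1.42, 1.44], [-3.14, 3.14]. Speed limits (rad/s): [2.79, 2.79, 3.14, 3.14, 3.14, 3.14].

## Interface

Orientations are given as a rotation vector (axis times angle).
In Python, from station import read_state, grab_frame, sign_off gives the robot as it stands. The module is installed in compiled form; this text tells all that it offers.
- The arm moves only by the shell command python3 -m pendant 'ROWS' [FORCE]. ROWS is JSON, a list of rows, each an object with "xyz": the shift along the tool's x, y, z in cm, a list of three; "twist": the turn about the tool's z in degrees; "grip": the opening, from -1 (shut) to 1 (fully open), so that 0 is half open. A call has exactly 10 rows; each row shifts and turns the commanded pose from where the row before left it, along the tool's axes as they then stand; what a row does not reach is not made up. A row lasts 1/10 s, in which the tool goes at most 50 mm and 8.59 degrees, less where a joint would pass 70% of its speed; a pose out of reach is approached as far as the arm can. A call is refused whole if a number of a shift passes 5 or a number of a turn 8.59, either way. A call with a gripper value outside its range is refused whole. The fingers move at their own pace and stop on an object; FORCE is the grip in N (left out, the last holds). Time passes only in rows, so rows that do not move let the fingers close, or fill a call up. It gives the time, the measured TCP pose, the force and the opening at its end, in the units of the state.
- read_state(): the state, without advancing time (a new reading comes with each control period).
- grab_frame(name): name is "scene" or "top" or "wrist"; returns a dict with "frame" (384x512x3 uint8, blue, green, red), "mtx" (3x3 intrinsics, pixels), "cam_to_world" (4x4, takes a point from camera to world coordinates); the wrist camera has in their place "tool_from_camera" (4x4, takes a point from camera to tool coordinates, whose origin is the TCP and whose axes are the flange's). Camera axes: x right, y up, looking along -z (the intrinsics and any distortion apply to the point x, -y, -z); pixel columns grow to the right and rows downward; lengths in m; the calibration is good to about 2 mm. The wrist camera is an equidistant fisheye: a pixel r from the principal point sees the ray r / f radians off the axis. A picture is of the moment at which its call begins: read the wrist's pose just before it. There is no depth.
- sign_off(): hands the job in, once; it reports no verdict.
The state is a dict: "time": time; "qpos": joint angles; "dq": joint speeds; "joint_efforts": joint torques, N m; "ee_pos": TCP position; "tool_rot": TCP orientation; "force": force on the tool from outside, world axes, zero at the start; "moment": the same for the moment, N m; "width": finger opening in m.
Only numpy, scipy, OpenCV 4.12 (cv2) and the standard library are available. Lean on these libraries where they do the work, as an engineer would, in place of code of your own. Each camera call takes 0.05 s, during which the arm holds its last target. There are 200 camera calls.

## Task

Lay the thick white dealer button flat and centred on the narrow steel post of the sanitiser base and let go of it, then lower the aluminium hood over it so that its two lugs drop through the slots of the base fully down. Twist the hood clockwise (seen from above) to the half-way ribs, about 38 degrees, which is the spring-loaded lamp-test position, never on as far as the lock at the end of the turn, and finish with the gripper still holding the hood there; leave the other things on the counter where they are.

Things in the scene. Friction and masses are not known exactly. Their poses are not given: they have to be found in the camera images.
- station: Sanitiser base, fixed: grey box 190 x 170 x 30 mm (x, y, z), on it a dark steel lip (ring, inner radius 49, outer 74 mm, from 38 to 44 mm above the counter) round a socket whose floor is 30 mm above the counter. Two slots 20 mm wide cut the lip on its +x and -x sides (slot line = its x axis); the hood fits either way round. Origin: centre of the underside, z up.
- half_mark (a point): Middle of one of two small aluminium ribs (14 x 4 mm) on the lip's top, 46 mm above the counter, 67 mm from the centre, with a twin across the ring; they lie 0.67 rad (38 degrees) clockwise of the slots seen from above. Lugs and bar ends of the hood point at them at half-way.
- post_top (a point): Centre of the top of the steel post in the middle of the socket: post diameter 24 mm, top 60 mm above the counter (30 mm above the socket floor).
- socket (a point): Centre of the socket floor, 30 mm above the counter, where the seated hood's origin comes to lie; axes as the station's.
- ring (a joint): Sprung drive ring in the socket, rad: 0 at rest, grows as the hood's lugs push it clockwise. They meet it after 0.07 rad of free turn from mid-slot, so hood turn = ring + 0.07. Half-way is 0.6, the lock is met from 1.0 on, end stop 1.2. Spring 0.3 N m per rad, which turns a released hood most of the way back. Turning anticlockwise from the slots is blocked.
- hood: Hood (bayonet lid), loose, 180 g: aluminium cap, diameter 92, height 56 mm, open below (inner radius 42, depth 52), standing on its rim. Two lugs (12 wide, 6 thick) at the rim reach 58 mm radius on its +x and -x sides. Black bar grip on top along its x, 60 long, 14 thick, 55 to 84 mm above the rim. Play: cap in lip 3 mm all round, lugs in slots 4 mm each side. Origin: centre of the rim, z up.
- hood_grip (a point): Point in the bar grip of the hood, 78 mm above its rim, on its axis; axes as the hood's. With the TCP here the fingertips stay 3 mm clear of the cap's top.
- button: The dealer button: loose thick white plastic disc with a grey face, 50 mm in diameter, 14 mm thick, 35 g, lying flat on the counter. Origin: centre of its underside.
- stack_tall: Bystander: stack of yellow tournament chips (one piece), 40 mm in diameter, 24 mm high. Origin: centre of the underside.
- stack_low: Bystander: lower stack of yellow chips (one piece), 40 mm in diameter, 14 mm high. Origin: centre of the underside.
- lammer: Bystander: small white plastic lammer disc, 32 mm in diameter, 7 mm thick: not the dealer button. Origin: centre of the underside.
- fob: Bystander: chrome key fob with a wire loop, 67 mm long, 26 mm wide, 9 mm high. Origin: on its underside.
- deck: Bystander: boxed deck of cards, 92 x 66 x 20 mm. Origin: centre of the underside.
- mug: Bystander: white mug, 80 mm in diameter, 90 mm high, handle at its +y. Origin: centre of the underside.
There are look-alikes about, which are no part of the job. What is shaped like the button but blue is not meant. Leave any yellow look-alike of the hood alone.

How it is judged:
On the way, in this order (a step that is already met when the one before it is completed fails the run):
1. the dealer button lies flat on the post, let go and at rest (horizontal distance between button and post_top below 0.012 m and z of button in the frame of post_top between -0.004 and 0.004 m and angle between button's own z axis and vertical below 0.12 rad and contact force between the fingers and button below 0.05 N and linear speed of button below 0.02 m/s), for 0.2 s.
2. the hood is fully down in the socket, lugs in the slots, not yet turned (horizontal distance between hood and socket below 0.006 m and z of hood in the frame of socket between -0.004 and 0.003 m and angle between hood's own z axis and vertical below 0.08 rad and value of joint ring below 0.25 rad), for 0.1 s.
At the end, for the whole second after the job is handed in: Hood fully down in the socket (6 mm of centre, 3 mm of the floor, upright), drive ring still at 0.6 rad within 0.16, pushed there by the hood's lugs, fingers still gripping the hood (over 2 N); the dealer button flat on the post under it, within 12 mm of centre (horizontal distance between hood and socket below 0.006 m and z of hood in the frame of socket between -0.004 and 0.003 m and angle between hood's own z axis and vertical below 0.08 rad and horizontal distance between button and post_top below 0.012 m and z of button in the frame of post_top between -0.004 and 0.004 m and angle between button's own z axis and vertical below 0.12 rad and value of joint ring between 0.44 and 0.76 rad and velocity of joint ring between -0.05 and 0.05 rad/s and contact force between the fingers and hood above 2 N and contact force between hood and ring above 0.2 N); the arm keeps its last pose, push and grip.
It fails at once if the hood is twisted on into the lock (ring beyond 1.0 rad) (value of joint ring above 1 rad).
It fails at once if a bystander is disturbed (moved more than 25 mm) (distance of any of stack_tall, stack_low, lammer, fob, deck, mug from where it was at the start of the episode above 0.025 m).
It also fails if it takes over 61 s, if anything falls off the work surface, if the arm or the gripper's body presses on something with over 40 N, if the wrist force passes 120 N, or if a joint passes its speed limit or range.

## Working session

There is one attempt and no reset: what is moved stays moved. The work goes in short steps, Python scripts to look and compute and a shell command to move; the robot and the scene stay as the last step left them, time stands still between calls to the robot, and variables do not carry over. Pictures are saved under pics/ and viewed, about 8 in all and at most 12, crops included, and the job is handed in when it is done.

```bash
mkdir -p pics; python3 - <<'E'
from station import *
import cv2,numpy as np
s=read_state();print(s['time'],s['ee_pos'],s['tool_rot'],s['width'])
for n in("top","scene"):
    f=grab_frame(n);cv2.imwrite(f"pics/{n}0.png",f["frame"]);np.savez(f"{n}0.npz",**f);print(n,f["mtx"],np.round(f["cam_to_world"],3),[k for k in f])
E
```

```text
0.0 [ 0.14986427 -0.47641977  0.24912306] [-3.10320840e+00 -4.76631048e-01  5.19784592e-04] 0.08550121600857567
top [[427.6212742    0.         259.35211791]
 [  0.         427.6212742  192.22823301]
 [  0.           0.           1.        ]] [[-2.800e-02  9.950e-01 -9.700e-02  3.960e-01]
 [-1.000e+00 -2.800e-02  2.000e-03  1.800e-02]
 [-1.000e-03  9.700e-02  9.950e-01  1.241e+00]
 [ 0.000e+00  0.000e+00  0.000e+00  1.000e+00]] ['frame', 'mtx', 'cam_to_world']
scene [[467.69919137   0.         242.36581025]
 [  0.         467.69919137 184.93727413]
 [  0.           0.           1.        ]] [[ 0.769 -0.535  0.349  0.912]
 [ 0.639  0.651 -0.411 -0.464]
 [-0.007  0.539  0.842  1.085]
 [ 0.     0.     0.     1.   ]] ['frame', 'mtx', 'cam_to_world']
```

View pics/top0.png

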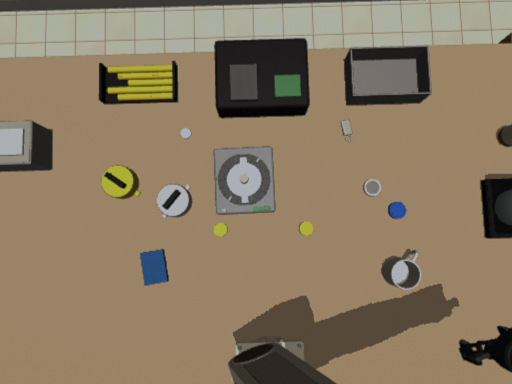

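View pics/scene0.png

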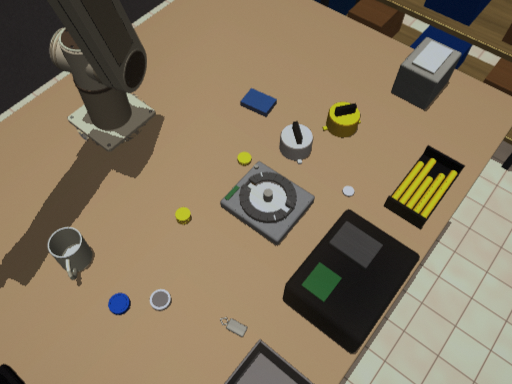

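Candidates in the top view: a white disc with a grey face at (373,187), which fits the button; a blue disc at (397,210), the look-alike; a small white disc at (185,133), the lammer. The aluminium hood is at (173,200), with the yellow look-alike at (118,181). The station is at (244,180). Next I measure these and check with a close crop.

```bash
cat > h.py <<'E'
import numpy as np,cv2
from scipy.spatial.transform import Rotation as R
from station import read_state,grab_frame
def snap(n,tag=None):
    s=read_state();f=grab_frame(n)
    if n=="wrist":
        T=np.eye(4);T[:3,:3]=R.from_rotvec(s['tool_rot']).as_matrix();T[:3,3]=s['ee_pos'];f["cam_to_world"]=T@f["tool_from_camera"]
    f["fish"]=n=="wrist"
    if tag:cv2.imwrite(f"pics/{tag}.png",f["frame"]);np.savez(f"{tag}.npz",**f)
    return f
def load(tag):return dict(np.load(f"{tag}.npz"))
def cast(f,px,z):
    px=np.atleast_2d(np.asarray(px,float));K=f["mtx"];C=f["cam_to_world"]
    u=(px[:,0]-K[0,2])/K[0,0];v=(px[:,1]-K[1,2])/K[1,1]
    if f.get("fish",False):
        r=np.hypot(u,v)+1e-12;k=np.sin(r)/r;d=np.c_[u*k,-v*k,-np.cos(r)]
    else:d=np.c_[u,-v,-np.ones_like(u)]
    d=d@C[:3,:3].T;o=C[:3,3];t=(z-o[2])/d[:,2];return (o+d*t[:,None])[:,:2]
def proj(f,P):
    P=np.atleast_2d(P);C=f["cam_to_world"];p=(P-C[:3,3])@C[:3,:3];x,y,z=p[:,0],-p[:,1],-p[:,2];K=f["mtx"]
    if f.get("fish",False):
        r=np.hypot(x,y)+1e-12;a=np.arctan2(r,z);x,y=x/r*a,y/r*a
    else:x,y=x/z,y/z
    return np.c_[K[0,0]*x+K[0,2],K[1,1]*y+K[1,2]]
def blobs(m,amin=20):
    cs,_=cv2.findContours(m.astype(np.uint8),cv2.RETR_EXTERNAL,cv2.CHAIN_APPROX_NONE)
    return sorted([c[:,0] for c in cs if cv2.contourArea(c)>=amin],key=lambda c:-len(c))
E
python3 - <<'E'
from h import *
f=load("top0");f["fish"]=False
for n,p,z in[("button",(373,187),.014),("blue",(397,210),.014),("hoodcap",(173,200),.056),("bar",(172,200),.084),("post",(244,179),.06),("lip",(243.5,179.5),.044),("lammer",(185,133),.007),("stk",(220,230),.02),("stk2",(306,228),.02),("mug",(405,275),.09)]:
    print(n,np.round(cast(f,p,z),3))
im=cv2.imread("pics/top0.png");a=cv2.resize(im[150:225,90:320],None,fx=3.4,fy=3.4,interpolation=cv2.INTER_CUBIC)
b=cv2.resize(im[165:235,345:425],None,fx=4,fy=4,interpolation=cv2.INTER_CUBIC)
o=np.zeros((a.shape[0]+b.shape[0],a.shape[1],3),np.uint8);o[:a.shape[0]]=a;o[a.shape[0]:,:b.shape[1]]=b
cv2.imwrite("pics/crop1.png",o)
E
```

```text
button [[ 0.521 -0.312]]
blue [[ 0.453 -0.378]]
hoodcap [[0.497 0.257]]
bar [[0.494 0.254]]
post [[0.549 0.058]]
lip [[0.55 0.06]]
lammer [[0.697 0.229]]
stk [[0.41  0.131]]
stk2 [[ 0.409 -0.114]]
mug [[ 0.276 -0.364]]
```

View pics/crop1.png

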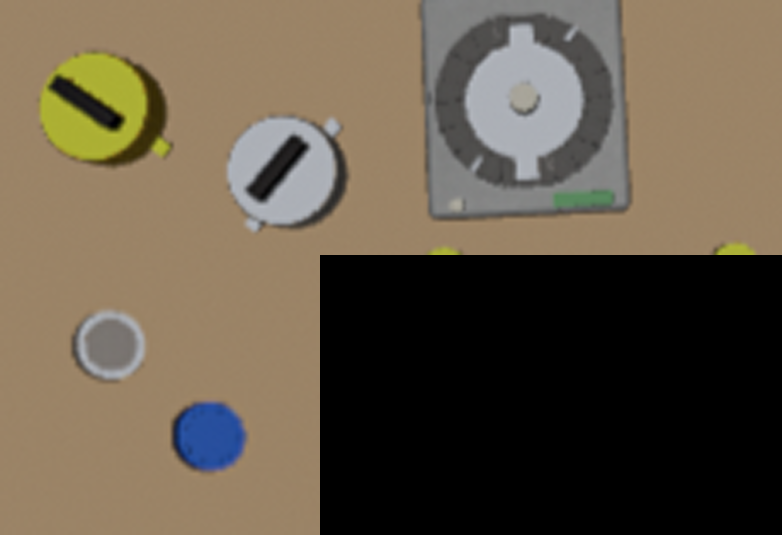

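The crop confirms it: the button is the white-rimmed grey disc at (373,187) in the top image, the aluminium hood has lugs along its bar, and the slots run up and down the image. I'm moving over the button now.

```bash
python3 -m pendant '[{"xyz":[4,-0.45,0],"twist":0,"grip":1},{"xyz":[4,-0.45,0],"twist":0,"grip":1},{"xyz":[4,-0.45,0.8],"twist":0,"grip":1},{"xyz":[4,-0.45,0.8],"twist":0,"grip":1},{"xyz":[4,-0.45,0.8],"twist":0,"grip":1},{"xyz":[4,-0.45,0.8],"twist":0,"grip":1},{"xyz":[4,-0.45,1],"twist":0,"grip":1},{"xyz":[4,-0.45,1],"twist":0,"grip":1},{"xyz":[4,-0.45,1],"twist":0,"grip":1},{"xyz":[4,-0.45,1],"twist":0,"grip":1}]' 40
python3 - <<'E'
from h import *
s=read_state();print(s['ee_pos'],s['tool_rot'],s['dq'])
f=snap("wrist","w1");print(f["mtx"],np.round(f["tool_from_camera"],3))
print(proj(f,[[.521,-.312,.014]]))
E
```

```text
time: 1.1
ee_pos: [0.5192, -0.3129, 0.177]
tool_rot: [-3.105, -0.477, 0.001]
force: [-0.0, -1.1, -0.8]
width: 0.0854
[ 0.51923091 -0.31291829  0.17698042] [-3.10454998e+00 -4.77016134e-01  1.44956215e-03] [ 0.55864131  0.49886283  0.53112636  0.02324949 -0.00264456  0.55787108]
[[297.31863964   0.         258.08335222]
 [  0.         297.31863964 187.60422448]
 [  0.           0.           1.        ]] [[-0.001  0.958  0.286  0.074]
 [ 1.     0.001 -0.     0.   ]
 [-0.     0.286 -0.958 -0.123]
 [ 0.     0.     0.     1.   ]]
[[257.84316217 175.08125684]]
```

View pics/w1.png

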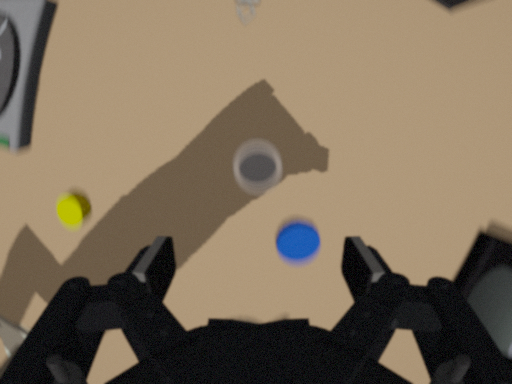

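The wrist view shows the button at about (257,166), blurred because the arm was still moving, and the blue disc at (298,241). I'll let the arm settle and measure.

```bash
cat >> h.py <<'E'
def disc(f,x0,z,rad=60,smax=60,vmin=60):
    """low-saturation blob near world point x0: ellipse centre -> world"""
    c=proj(f,[[*x0,z]])[0];h=cv2.cvtColor(f["frame"],cv2.COLOR_BGR2HSV)
    m=(h[...,1]<smax)&(h[...,2]>vmin)
    yy,xx=np.mgrid[:384,:512];m&=np.hypot(xx-c[0],yy-c[1])<rad
    b=blobs(m)[0];w=cast(f,cv2.convexHull(b.astype(np.int32))[:,0],z)
    (cx,cy),r=cv2.minEnclosingCircle(w.astype(np.float32)*1000)
    return np.array([cx,cy])/1000,r,len(b)
def totool(dw):
    s=read_state();return R.from_rotvec(s['tool_rot']).as_matrix().T@np.asarray(dw)
E
python3 - <<'E'
from h import *
for i in range(4):grab_frame("wrist")
f=snap("wrist","w2");s=read_state();print(s['ee_pos'],np.abs(s['dq']).max())
c,r,n=disc(f,(.521,-.312),.014);print(c,r,n)
t=load("top0");t["fish"]=False;print(disc(t,(.521,-.312),.014,12))
print("tool cm",totool([*(c-s['ee_pos'][:2]),.009-s['ee_pos'][2]])*100)
E
```

```text
[ 0.5172814  -0.3142447   0.17783913] 0.017447775974343268
[ 0.5241189  -0.31102487] 25.350130081176758 143
(array([ 0.52142224, -0.30957214]), 26.25153350830078, 49)
tool cm [ 0.76425572 -0.09421201 16.88326847]
```

```bash
python3 -m pendant '[{"xyz":[0.38,0,1.5],"twist":0,"grip":1},{"xyz":[0.38,-0.1,1.9],"twist":0,"grip":1},{"xyz":[0,0,1.9],"twist":0,"grip":1},{"xyz":[0,0,1.9],"twist":0,"grip":1},{"xyz":[0,0,1.9],"twist":0,"grip":1},{"xyz":[0,0,1.9],"twist":0,"grip":1},{"xyz":[0,0,1.5],"twist":0,"grip":1},{"xyz":[0,0,1.0],"twist":0,"grip":1},{"xyz":[0,0,0],"twist":0,"grip":1},{"xyz":[0,0,0],"twist":0,"grip":1}]' 40
python3 - <<'E'
from h import *
for i in range(2):grab_frame("wrist")
f=snap("wrist","w3");s=read_state();print(s['ee_pos'],s['tool_rot'],np.abs(s['dq']).max())
c,r,n=disc(f,(.524,-.311),.014,110);print(c,r,n)
print("tool cm",totool([*(c-s['ee_pos'][:2]),.018-s['ee_pos'][2]])*100)
E
```

```text
time: 2.4
ee_pos: [0.5249, -0.3115, 0.0438]
tool_rot: [3.105, 0.475, 0.001]
force: [-0.2, -0.0, 1.0]
width: 0.0855
[ 0.52567632 -0.31134244  0.04426376] [3.10387112e+00 4.76292010e-01 2.66832039e-03] 0.003944117325550971
[ 0.52531335 -0.31011606] 26.40140724182129 242
tool cm [-1.71219310e-03 -1.32162394e-01  2.62616420e+00]
```

View pics/w3.png

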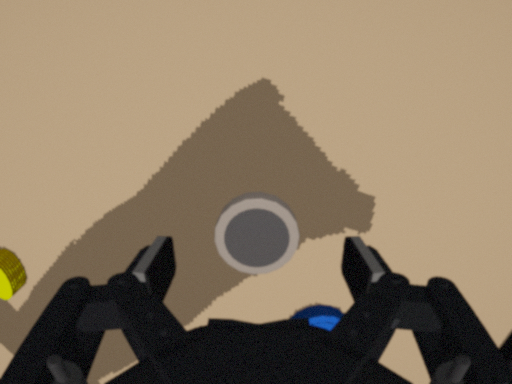

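The button sits between the jaws at about (257,234). Going down 2.6 cm and closing.

```bash
python3 -m pendant '[{"xyz":[0,-0.1,1.0],"twist":0,"grip":1},{"xyz":[0,0,1.0],"twist":0,"grip":1},{"xyz":[0,0,0.6],"twist":0,"grip":1},{"xyz":[0,0,0],"twist":0,"grip":1},{"xyz":[0,0,0],"twist":0,"grip":-0.2},{"xyz":[0,0,0],"twist":0,"grip":-0.2},{"xyz":[0,0,0],"twist":0,"grip":-0.2},{"xyz":[0,0,0],"twist":0,"grip":-0.2},{"xyz":[0,0,0],"twist":0,"grip":-0.2},{"xyz":[0,0,0],"twist":0,"grip":-0.2}]' 30
python3 - <<'E'
from h import *
s=read_state();print(s['ee_pos'],s['force'],s['width'],s['dq'])
t=load("top0");t["fish"]=False
# station: post & slot refine from top (before)
h=cv2.cvtColor(t["frame"],cv2.COLOR_BGR2HSV)
m=np.zeros((384,512),bool);m[145:215,212:276]=h[145:215,212:276,2]<100
b=max(blobs(m),key=lambda c:cv2.contourArea(c));e=cv2.minEnclosingCircle(cast(t,b,.044).astype(np.float32)*1000);print("lip",e)
E
```

```text
time: 3.55
ee_pos: [0.5253, -0.3101, 0.0176]
tool_rot: [3.104, 0.477, 0.002]
force: [1.0, 0.0, 3.1]
width: 0.0484
[ 0.52528416 -0.31007995  0.01764768] [1.03525653 0.03828245 3.07422785] 0.04840727000407945 [-0.00106849  0.00191615 -0.00047445  0.00144715  0.0008199  -0.00126446]
lip ((551.418701171875, 59.3998908996582), 74.63090515136719)
```

```bash
python3 -m pendant '[{"xyz":[0,0,-3],"twist":0,"grip":-0.2},{"xyz":[0,0,-4],"twist":0,"grip":-0.2},{"xyz":[1.3,-3.4,-4],"twist":0,"grip":-0.2},{"xyz":[1.7,-4.4,-3],"twist":0,"grip":-0.2},{"xyz":[1.8,-4.6,0],"twist":0,"grip":-0.2},{"xyz":[1.8,-4.6,0],"twist":0,"grip":-0.2},{"xyz":[1.8,-4.6,0],"twist":0,"grip":-0.2},{"xyz":[1.8,-4.6,0],"twist":0,"grip":-0.2},{"xyz":[1.8,-4.6,0],"twist":0,"grip":-0.2},{"xyz":[1.6,-3.6,0],"twist":0,"grip":-0.2}]'
python3 - <<'E'
from h import *
for i in range(4):grab_frame("wrist")
f=snap("wrist","w4");s=read_state();print(s['ee_pos'],s['tool_rot'],s['width'],np.abs(s['dq']).max())
E
```

```text
time: 4.55
ee_pos: [0.55, 0.0541, 0.1506]
tool_rot: [-3.104, -0.479, 0.001]
force: [1.1, 0.8, 0.3]
width: 0.0488
[0.55036529 0.05132508 0.15042895] [ 3.10458884e+00  4.77792382e-01 -1.66396921e-03] 0.04873472869704116 0.03201931169295243
```

View pics/w4.png

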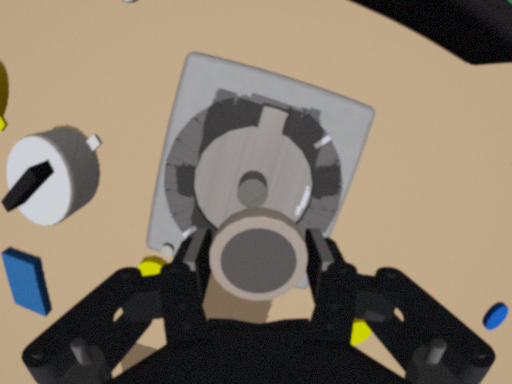

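The button is held level at (258,258) and the post shows behind it at (252,187). The ribs are at (324,142) and (188,234); their midpoint at z = 46 mm gives the station's centre, and their direction its yaw.

```bash
python3 - <<'E'
from h import *
f=load("w4");g=cv2.cvtColor(f["frame"],cv2.COLOR_BGR2GRAY).astype(float)
P=[]
for c in((324,142),(188,234)):
    x,y=c;w=g[y-9:y+10,x-9:x+10];m=(w>w.min()+.72*(w.max()-w.min()))
    n,l,st,ce=cv2.connectedComponentsWithStats(m.astype(np.uint8));k=max(range(1,n),key=lambda i:st[i,4]);p=ce[k]+[x-9,y-9];P.append(cast(f,p,.046)[0]);print(p,st[k])
P=np.array(P);d=P[0]-P[1];c=P.mean(0);a=np.degrees(np.arctan2(d[1],d[0]))
print(P,"centre",c,"dist",np.linalg.norm(d),"rib ang",a,"slot",a+38.4)
print("post px expected",proj(f,[[*c,.06]]))
s=read_state();print("fwd tool cm",totool([*(c-s['ee_pos'][:2]),.079-s['ee_pos'][2]])*100)
q=cast(f,[[270,120]],.044);print("slot dir",np.degrees(np.arctan2(*(q-c)[0][::-1])))
# button in hand: top face ellipse
v=cast(f,[[258,256]],s['ee_pos'][2]-.0036);print("button in hand",v-s['ee_pos'][:2])
E
```

```text
[326.15789474 139.1754386 ] [ 6  2 12  9 57]
[183.56626506 234.30120482] [ 0  4 13 14 83]
[[0.61027564 0.01550152]
 [0.49688619 0.103034  ]] centre [0.55358091 0.05926776] dist 0.14324490710116497 rib ang -37.6668186100405 slot 0.7331813899594977
post px expected [[250.65506864 194.59127466]]
fwd tool cm [ 0.55347062 -0.66287261  7.1420928 ]
slot dir 2.514881514836954
button in hand [[0.00173626 0.00167431]]
```

```bash
python3 - <<'E'
from h import *
f=load("w4");c=f["frame"][90:260,150:350];cv2.imwrite("pics/crop2.png",cv2.resize(c,None,fx=3.5,fy=3.5,interpolation=cv2.INTER_CUBIC))
E
```

```text
(no output)
```

View pics/crop2.png

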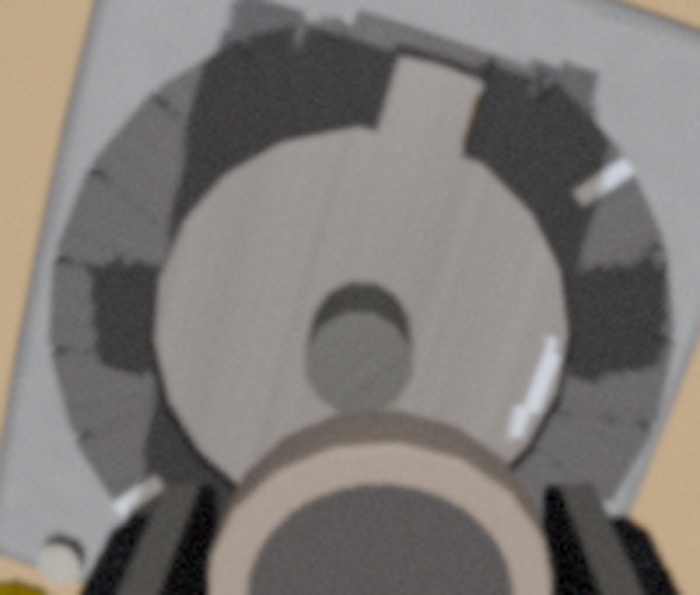

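The crop shows the post top at full-image pixel (252.6,193.1) and the ribs at (322.9,142.3) and (189.7,231.7).

```bash
python3 - <<'E'
from h import *
f=load("w4")
P=cast(f,[[322.9,142.3],[189.7,231.7]],.046);d=P[0]-P[1];c=P.mean(0);a=np.degrees(np.arctan2(d[1],d[0]))
print("centre",c,"dist",np.linalg.norm(d),"slot",a+38.4,"post",cast(f,[252.6,193.1],.06))
L=cast(f,[[150+391/3.5,90+95/3.5],[150+476/3.5,90+118/3.5]],.044);q=L.mean(0)-c;print("slot dir",np.degrees(np.arctan2(q[1],q[0])))
s=read_state();print("pos",s['ee_pos'],"fwd tool cm",totool([*(c-s['ee_pos'][:2]),.079-s['ee_pos'][2]])*100)
E
```

```text
centre [0.55411598 0.05775218] dist 0.13350008790749845 slot 0.9314060224209157 post [[0.55515468 0.05821741]]
slot dir 1.067599320728665
pos [0.55036529 0.05132508 0.15042895] fwd tool cm [ 0.55893097 -0.50223948  7.14213269]
```

```bash
python3 -m pendant '[{"xyz":[0.3,-0.25,0.5],"twist":0,"grip":-0.2},{"xyz":[0.26,-0.25,1.2],"twist":0,"grip":-0.2},{"xyz":[0,0,1.3],"twist":0,"grip":-0.2},{"xyz":[0,0,1.3],"twist":0,"grip":-0.2},{"xyz":[0,0,1.2],"twist":0,"grip":-0.2},{"xyz":[0,0,0.8],"twist":0,"grip":-0.2},{"xyz":[0,0,0.5],"twist":0,"grip":-0.2},{"xyz":[0,0,0.2],"twist":0,"grip":-0.2},{"xyz":[0,0,0],"twist":0,"grip":-0.2},{"xyz":[0,0,0],"twist":0,"grip":-0.2}]'
python3 - <<'E'
from h import *
s=read_state();print(s['ee_pos'],s['force'],np.abs(s['dq']).max())
c=np.array([.5545,.058]);print("fwd tool cm",totool([*(c-s['ee_pos'][:2]),.0785-s['ee_pos'][2]])*100)
E
```

```text
time: 5.8
ee_pos: [0.555, 0.058, 0.0813]
tool_rot: [3.105, 0.477, 0.002]
force: [0.4, 0.1, 0.1]
width: 0.0483
[0.55504512 0.05800215 0.08132297] [0.35319618 0.12026629 0.08373279] 0.003753159839310539
fwd tool cm [-0.05235264 -0.0162042   0.28224041]
```

```bash
python3 -m pendant '[{"xyz":[-0.05,0,0.15],"twist":0,"grip":-0.2},{"xyz":[0,0,0.15],"twist":0,"grip":-0.2},{"xyz":[0,0,0],"twist":0,"grip":-0.2},{"xyz":[0,0,0],"twist":0,"grip":0.3},{"xyz":[0,0,0],"twist":0,"grip":0.4},{"xyz":[0,0,0],"twist":0,"grip":0.7},{"xyz":[0,0,0],"twist":0,"grip":1},{"xyz":[0,0,0],"twist":0,"grip":1},{"xyz":[0,0,0],"twist":0,"grip":1},{"xyz":[0,0,0],"twist":0,"grip":1}]'
python3 - <<'E'
from h import *
f=snap("wrist","w5");s=read_state();print(s['ee_pos'],s['force'],s['width'])
print(disc(f,(.5545,.058),.074,110,70,50))
c=f["frame"][120:340,110:400];cv2.imwrite("pics/w5c.png",cv2.resize(c,None,fx=2,fy=2))
E
```

```text
time: 6.8
ee_pos: [0.5541, 0.0578, 0.0778]
tool_rot: [-3.105, -0.477, 0.0]
force: [0.2, 0.3, 0.7]
width: 0.0852
[0.55414944 0.05775462 0.07782688] [ 0.0290995   0.22806814 -0.49735989] 0.08583247956064179
(array([0.54892255, 0.05398424]), 60.52314758300781, 733)
```

View pics/w5c.png

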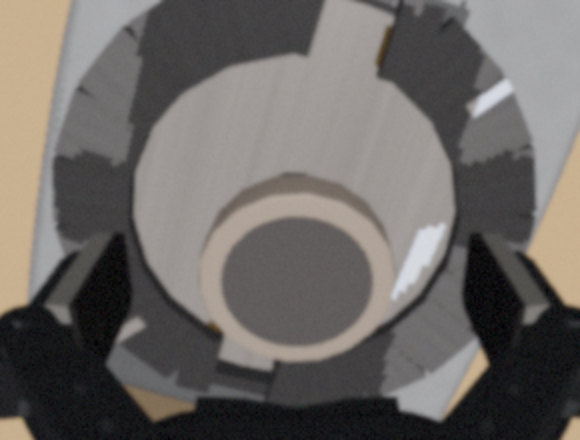

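The button lies flat on the post, centred at crop (297,276). I'm lifting off and heading for the hood.

```bash
python3 - <<'E'
from h import *
f=load("w5");print(cast(f,[258.5,258],.074),read_state()['qpos'])
E
python3 -m pendant '[{"xyz":[0,0,-2],"twist":0,"grip":1},{"xyz":[0,0,-4],"twist":0,"grip":1},{"xyz":[0,0,-4],"twist":0,"grip":1},{"xyz":[0.1,-3,-2],"twist":0,"grip":1},{"xyz":[0.1,-4,0],"twist":0,"grip":1},{"xyz":[0.1,-4,0],"twist":0,"grip":1},{"xyz":[0.1,-4,0],"twist":0,"grip":1},{"xyz":[0.1,-3,0],"twist":0,"grip":1},{"xyz":[0,-2.5,0],"twist":0,"grip":1},{"xyz":[0,0,0],"twist":0,"grip":1}]'
python3 - <<'E'
from h import *
for i in range(4):grab_frame("wrist")
f=snap("wrist","w6");s=read_state();print(s['ee_pos'],s['qpos'],np.abs(s['dq']).max())
E
```

```text
[[0.55473719 0.05775424]] [ 1.03845275e-01  4.82867014e-01 -1.14614696e-01  9.73290320e-01
  3.71606250e-06  2.94066600e+00]
time: 7.85
ee_pos: [0.5108, 0.212, 0.1989]
tool_rot: [-3.051, -0.58, 0.011]
force: [0.2, -0.2, -0.6]
width: 0.0854
[0.51129072 0.21039177 0.19886046] [0.37197456 0.37129479 0.0513494  1.2514762  0.03572349 3.14061055] 0.0032774023726202554
```

View pics/w6.png

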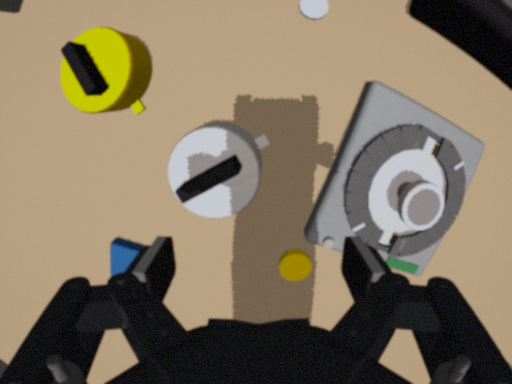

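The wrist's last joint has reached its limit (3.14), so I'll grip the bar the other way round, turning anticlockwise by about 118°. The hood's bar is at about (209,178), the lug at (262,142), and the button on the post at (422,205).

```bash
cat >> h.py <<'E'
def hood(f,x0,rad):
    c=proj(f,[[*x0,.07]])[0];h=cv2.cvtColor(f["frame"],cv2.COLOR_BGR2HSV)
    yy,xx=np.mgrid[:384,:512];m=(h[...,2]<45)&(np.hypot(xx-c[0],yy-c[1])<rad)
    b=min(blobs(m,60),key=lambda b:np.hypot(*(b.mean(0)-c)))
    q=cv2.boxPoints(cv2.minAreaRect(cast(f,b,.080).astype(np.float32)*1000))/1000
    e=[q[1]-q[0],q[2]-q[1]];e.sort(key=np.linalg.norm);return q.mean(0),np.degrees(np.arctan2(e[1][1],e[1][0])),np.linalg.norm(e[1]),np.linalg.norm(e[0])
E
python3 - <<'E'
from h import *
f=load("w6");print(hood(f,(.497,.257),50))
l=cast(f,[262,142],.003)[0];print("lug",l)
s=read_state();M=R.from_rotvec(s['tool_rot']).as_matrix();print(M.round(3))
for x in((.497,.257),): print(totool([x[0]-s['ee_pos'][0],x[1]-s['ee_pos'][1],0])*100)
E
```

```text
(array([0.5027212, 0.2576254], dtype=float32), np.float32(-40.22956), np.float32(0.061385814), np.float32(0.014365268))
lug [0.53881345 0.22391682]
[[ 0.931  0.364 -0.014]
 [ 0.364 -0.931  0.033]
 [-0.001 -0.036 -0.999]]
[ 0.36743327 -4.85802824  0.17340551]
```

```bash
python3 -m pendant '[{"xyz":[0,0,0],"twist":-8.5,"grip":1},{"xyz":[0,0,0],"twist":-8.5,"grip":1},{"xyz":[0,0,0],"twist":-8.5,"grip":1},{"xyz":[0,0,0],"twist":-8.5,"grip":1},{"xyz":[0,0,0],"twist":-8.5,"grip":1},{"xyz":[0,0,0],"twist":-8.5,"grip":1},{"xyz":[0,0,0],"twist":-8.5,"grip":1},{"xyz":[0,0,0],"twist":-8.5,"grip":1},{"xyz":[0,0,0],"twist":-8.5,"grip":1},{"xyz":[0,0,0],"twist":-8.5,"grip":1}]'
python3 - <<'E'
from h import *
for i in range(4):grab_frame("wrist")
f=snap("wrist","w7");s=read_state();M=R.from_rotvec(s['tool_rot']).as_matrix();print(s['ee_pos'],M.round(3),s['qpos'])
y=np.degrees(np.arctan2(M[1,0],M[0,0]));print("yaw",y)
c,a,L,W=hood(f,(.5,.257),70);print(c,a,L,W);print(totool([*(c-s['ee_pos'][:2]),.078-s['ee_pos'][2]])*100)
E
```

```text
time: 9.1
ee_pos: [0.5113, 0.2105, 0.1989]
tool_rot: [-1.856, -2.496, -0.029]
force: [0.3, 0.3, -0.6]
width: 0.0851
[0.51111296 0.21095182 0.19891176] [[-0.28   0.96  -0.014]
 [ 0.959  0.28   0.033]
 [ 0.036 -0.004 -0.999]] [0.37290532 0.37126321 0.05143303 1.25146468 0.03597574 1.65967376]
yaw 106.26930016308775
[0.5153431  0.24557337] -40.17879 0.017972788 0.011581485
[ 2.7703102   1.42102803 12.19295123]
```

```bash
python3 -m pendant '[{"xyz":[2.4,0.15,0],"twist":0,"grip":1},{"xyz":[2.35,0.15,0],"twist":0,"grip":1},{"xyz":[0,0,0.5],"twist":-8.4,"grip":1},{"xyz":[0,0,0.5],"twist":-8.4,"grip":1},{"xyz":[0,0,0.5],"twist":-8.4,"grip":1},{"xyz":[0,0,0.5],"twist":-8.4,"grip":1},{"xyz":[0,0,0],"twist":0,"grip":1},{"xyz":[0,0,0],"twist":0,"grip":1},{"xyz":[0,0,0],"twist":0,"grip":1},{"xyz":[0,0,0],"twist":0,"grip":1}]'
python3 - <<'E'
from h import *
f=snap("wrist","w8");s=read_state();M=R.from_rotvec(s['tool_rot']).as_matrix();print(s['ee_pos'],M[:,2].round(3),s['qpos'])
y=np.degrees(np.arctan2(M[1,0],M[0,0]));print("yaw",y)
c,a,L,W=hood(f,(.5,.257),100);print(c,a,L,W);print(totool([*(c-s['ee_pos'][:2]),.078-s['ee_pos'][2]])*100)
E
```

```text
time: 10.35
ee_pos: [0.5004, 0.2584, 0.181]
tool_rot: [-1.067, -2.929, -0.042]
force: [-0.0, -0.5, 0.3]
width: 0.0849
[0.5003397  0.25842963 0.18097739] [-0.013  0.034 -0.999] [0.45858496 0.39950907 0.04554546 1.21356818 0.03595719 1.15702274]
yaw 140.00163107849508
[0.49882275 0.25981188] -40.66103 0.060577694 0.01145028
[-0.12048738 -0.17135369 10.2976536 ]
```

View pics/w8.png

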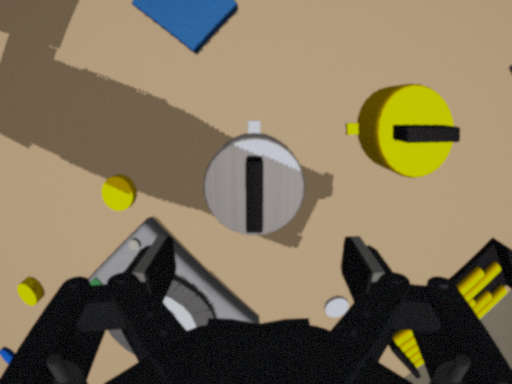

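The hood is upright in view: cap around (254,185), bar from (254,156) to (254,232), lug at (254,127), and the bar already lines up with the tool's x.

```bash
python3 - <<'E'
from h import *
f=load("w8");s=read_state()
b=cast(f,[[254.8,156.5],[254.8,232]],.084);c=b.mean(0);d=b[0]-b[1];print(b,c,np.linalg.norm(d),np.degrees(np.arctan2(d[1],d[0])))
print("lug",cast(f,[254.5,121.5],.004))
h=cv2.cvtColor(f["frame"],cv2.COLOR_BGR2HSV);g=cast(f,[[205,185],[303,185],[254,138],[254,234]],.056);print(g,(g[0]+g[1])/2)
print("tool z dir move: ",totool([*(c-s['ee_pos'][:2]),.078-s['ee_pos'][2]])*100)
E
```

```text
[[0.47524849 0.28037686]
 [0.52227561 0.2405594 ]] [0.49876205 0.26046813] 0.061619638666887716 139.74569735985435
lug [[0.45739909 0.29575106]]
[[0.46952928 0.22828468]
 [0.52519739 0.29382372]
 [0.46616244 0.28741594]
 [0.53268946 0.23103145]] [0.49736334 0.2610542 ]
tool z dir move:  [-0.07367923 -0.12501552 10.29994265]
```

```bash
python3 -m pendant '[{"xyz":[-0.07,-0.12,1],"twist":0,"grip":1},{"xyz":[0,0,1.6],"twist":0,"grip":1},{"xyz":[0,0,1.6],"twist":0,"grip":0.5},{"xyz":[0,0,1.6],"twist":0,"grip":0},{"xyz":[0,0,1.6],"twist":0,"grip":0},{"xyz":[0,0,1.2],"twist":0,"grip":0},{"xyz":[0,0,0.8],"twist":0,"grip":0},{"xyz":[0,0,0.5],"twist":0,"grip":0},{"xyz":[0,0,0],"twist":0,"grip":0},{"xyz":[0,0,0],"twist":0,"grip":0}]'
python3 - <<'E'
from h import *
s=read_state();print(s['ee_pos'],s['force'],s['width'],np.abs(s['dq']).max())
print(totool([.4988-s['ee_pos'][0],.2602-s['ee_pos'][1],.078-s['ee_pos'][2]])*100)
f=snap("wrist","w9");
E
```

```text
time: 11.4
ee_pos: [0.499, 0.2605, 0.0821]
tool_rot: [-1.065, -2.93, -0.043]
force: [-0.4, -0.7, 0.2]
width: 0.0426
[0.49897766 0.26050478 0.08211664] [-0.41116231 -0.70225807  0.17832468] 0.042557867391701774 0.007353110637957358
[-0.01888116 -0.04206724  0.41059133]
```

View pics/w9.png

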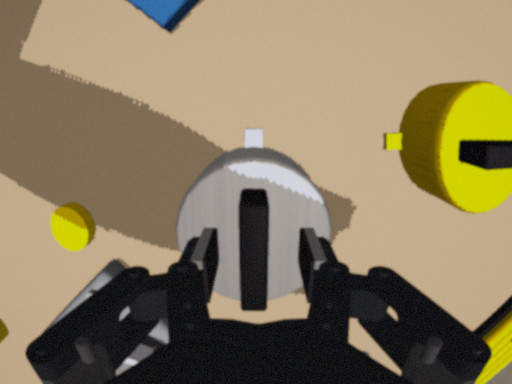

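The bar lies between the fingers, from (254,190) to (254,308). That is 11 pictures viewed. Down 4 mm, grip, lift.

```bash
python3 -m pendant '[{"xyz":[0,0,0.2],"twist":0,"grip":0},{"xyz":[0,0,0.2],"twist":0,"grip":0},{"xyz":[0,0,0],"twist":0,"grip":-0.5},{"xyz":[0,0,0],"twist":0,"grip":-1},{"xyz":[0,0,0],"twist":0,"grip":-1},{"xyz":[0,0,0],"twist":0,"grip":-1},{"xyz":[0,0,0],"twist":0,"grip":-1},{"xyz":[0,0,0],"twist":0,"grip":-1},{"xyz":[0,0,0],"twist":0,"grip":-1},{"xyz":[0,0,0],"twist":0,"grip":-1}]' 80
python3 - <<'E'
from h import *
s=read_state();M=R.from_rotvec(s['tool_rot']).as_matrix();print(s['ee_pos'],s['force'],s['moment'],s['width'],M.round(3))
f=snap("wrist","w10")
E
```

```text
time: 12.45
ee_pos: [0.4984, 0.2603, 0.078]
tool_rot: [-1.065, -2.93, -0.041]
force: [-2.0, -1.8, 4.5]
width: 0.0125
[0.49840215 0.26026163 0.07800426] [-2.02322884 -1.75782448  4.532323  ] [-0.62079635  0.6406111  -0.02966214] 0.012496552350971473 [[-0.766  0.642 -0.014]
 [ 0.642  0.766  0.033]
 [ 0.032  0.017 -0.999]]
```

```bash
python3 -m pendant '[{"xyz":[0,0,-0.5],"twist":0,"grip":-1},{"xyz":[0,0,-1.5],"twist":0,"grip":-1},{"xyz":[0,0,-2.5],"twist":0,"grip":-1},{"xyz":[0,0,-2.5],"twist":0,"grip":-1},{"xyz":[0,0,-2.5],"twist":-8.2,"grip":-1},{"xyz":[0,0,-1.2],"twist":-8.2,"grip":-1},{"xyz":[0,0,0],"twist":-8.2,"grip":-1},{"xyz":[0,0,0],"twist":-8.2,"grip":-1},{"xyz":[0,0,0],"twist":-8.2,"grip":-1},{"xyz":[0,0,0],"twist":0,"grip":-1}]'
python3 - <<'E'
from h import *
for i in range(3):grab_frame("wrist")
g=load("w10")["frame"];print([tuple(g[y,254]) for y in range(118,170,4)])
f=snap("wrist","w11");s=read_state();M=R.from_rotvec(s['tool_rot']).as_matrix();print(s['ee_pos'],s['force'],s['width'],M.round(3),"yaw",np.degrees(np.arctan2(M[1,0],M[0,0])))
print(totool([.5545-s['ee_pos'][0],.058-s['ee_pos'][1],0])*100,s['qpos'])
c=np.hstack([load("w10")["frame"][90:330,130:380],f["frame"][90:330,130:380]]);cv2.imwrite("pics/w11c.png",cv2.resize(c,None,fx=1.5,fy=1.5))
# profile along column of lug, in w11
print([int(v) for v in cv2.cvtColor(f["frame"],cv2.COLOR_BGR2HSV)[110:170,254,1]])
E
```

```text
time: 13.5
ee_pos: [0.4999, 0.257, 0.1841]
tool_rot: [0.029, -3.127, -0.053]
force: [0.2, -0.1, -2.6]
width: 0.0124
[(np.uint8(144), np.uint8(176), np.uint8(199)), (np.uint8(144), np.uint8(177), np.uint8(199)), (np.uint8(143), np.uint8(176), np.uint8(198)), (np.uint8(198), np.uint8(192), np.uint8(192)), (np.uint8(224), np.uint8(216), np.uint8(212)), (np.uint8(223), np.uint8(215), np.uint8(212)), (np.uint8(223), np.uint8(215), np.uint8(211)), (np.uint8(220), np.uint8(212), np.uint8(209)), (np.uint8(98), np.uint8(99), np.uint8(101)), (np.uint8(95), np.uint8(94), np.uint8(100)), (np.uint8(98), np.uint8(99), np.uint8(103)), (np.uint8(142), np.uint8(146), np.uint8(152)), (np.uint8(220), np.uint8(214), np.uint8(213))]
[0.49995345 0.25694184 0.18432033] [-0.57917327  0.51542778 -1.88957455] 0.012684292426279605 [[-1.    -0.016 -0.014]
 [-0.017  0.999  0.033]
 [ 0.013  0.034 -0.999]] yaw -179.03430905028372
[ -5.11813653 -19.96970604  -0.73983423] [0.45644868 0.39607935 0.04937127 1.2218234  0.03608919 0.43985892]
[77, 80, 86, 81, 82, 86, 89, 86, 86, 86, 82, 81, 86, 90, 84, 88, 85, 81, 72, 35, 17, 14, 14, 14, 12, 14, 11, 14, 9, 11, 14, 13, 12, 12, 11, 11, 11, 13, 15, 12, 16, 12, 14, 11, 20, 11, 16, 19, 6, 18, 18, 22, 16, 10, 13, 14, 14, 14, 14, 12]
```

```bash
python3 - <<'E'
from h import *
f=load("w10");C=f["cam_to_world"]@np.linalg.inv(f["tool_from_camera"]);t=C[:3,3];x=C[:2,0]
g=cv2.cvtColor(f["frame"],cv2.COLOR_BGR2HSV)
row=next(y for y in range(100,180) if g[y,254,1]<40);print("row",row)
for z in(.006,0.):
    p=cast(f,[254,row-.3],z)[0];print(z,p,"tip ahead mm",(p-t[:2])@x*1e3, "hood centre", p-.058*x)
# transversal: lug edges at row+8
r=g[row+8,220:290,1]<40;e=np.where(r)[0]+220;print(e.min(),e.max());p=cast(f,[[e.min()-.5,row+8],[e.max()+.5,row+8]],.006);print(((p-t[:2])@C[:2,1])*1e3)
f2=load("w11");C2=f2["cam_to_world"]@np.linalg.inv(f2["tool_from_camera"]);t2=C2[:3,3]
g2=cv2.cvtColor(f2["frame"],cv2.COLOR_BGR2HSV);p=cast(f2,[254,128.5],t2[2]-.072)[0];print("w11 tip ahead",(p-t2[:2])@C2[:2,0]*1e3)
r=g2[137,220:290,1]<40;e=np.where(r)[0]+220;p=cast(f2,[[e.min()-.5,137],[e.max()+.5,137]],t2[2]-.072);print(e.min(),e.max(),((p-t2[:2])@C2[:2,1])*1e3)
E
```

```text
row 129
0.006 [0.45546421 0.2961264 ] tip ahead mm 55.91791208751155 hood centre [0.4999188  0.25891855]
0.0 [0.45575396 0.29590697] tip ahead mm 55.55506416562128 hood centre [0.50020855 0.25869912]
248 266
[-4.41304232  8.20157737]
w11 tip ahead 54.14239005711415
249 266 [-3.48448134  8.41123852]
```

```bash
python3 -m pendant '[{"xyz":[-0.4,-1.7,-0.2],"twist":0,"grip":-1},{"xyz":[-0.6,-2.5,-0.2],"twist":0,"grip":-1},{"xyz":[-0.7,-3,-0.2],"twist":0,"grip":-1},{"xyz":[-0.7,-3,-0.2],"twist":0,"grip":-1},{"xyz":[-0.7,-3,-0.2],"twist":0,"grip":-1},{"xyz":[-0.7,-3,-0.2],"twist":0,"grip":-1},{"xyz":[-0.5,-2.4,-0.1],"twist":0,"grip":-1},{"xyz":[-0.42,-1.57,-0.04],"twist":0,"grip":-1},{"xyz":[0,0,0],"twist":0,"grip":-1},{"xyz":[0,0,0],"twist":0,"grip":-1}]'
python3 - <<'E'
from h import *
for i in range(3):grab_frame("wrist")
f=snap("wrist","w12");s=read_state();M=R.from_rotvec(s['tool_rot']).as_matrix();print(s['ee_pos'],s['force'],s['moment'],s['width'],M.round(3),"yaw",np.degrees(np.arctan2(M[1,0],M[0,0])))
t=s['ee_pos'];g=cv2.cvtColor(f["frame"],cv2.COLOR_BGR2HSV)
print("to target", totool([.5506-t[0],.0556-t[1],.118-t[2]])*100)
sc=snap("scene","s12")
t0=snap("top","t12")
cc=cv2.resize(f["frame"][60:330,110:410],None,fx=1.6,fy=1.6)
d=cv2.resize(sc["frame"][120:260,200:340],None,fx=2.3,fy=2.3)
o=np.zeros((max(cc.shape[0],d.shape[0]),cc.shape[1]+d.shape[1],3),np.uint8);o[:cc.shape[0],:cc.shape[1]]=cc;o[:d.shape[0],cc.shape[1]:]=d;cv2.imwrite("pics/w12c.png",o);print(o.shape)
E
```

```text
time: 14.7
ee_pos: [0.551, 0.056, 0.1905]
tool_rot: [0.028, -3.127, -0.054]
force: [-0.0, 0.7, -2.0]
width: 0.0125
[0.55084595 0.05682717 0.19057299] [ 0.20958027 -0.25736629 -2.79203941] [-0.07663836 -0.02414064 -0.03408283] 0.01258645385470516 [[-1.    -0.02  -0.014]
 [-0.02   0.999  0.034]
 [ 0.013  0.034 -0.999]] yaw -178.8397488799067
to target [-0.06757379 -0.36814228  7.2487209 ]
(432, 802, 3)
```

```bash
python3 - <<'E'
from h import *
f=load("w12");C=np.array([.5545,.058]);a=np.radians(1-38.4);u=np.array([np.cos(a),np.sin(a)])
g=cv2.cvtColor(f["frame"],cv2.COLOR_BGR2GRAY)
p=proj(f,[[*(C-.067*u),.046]])[0];print("rib pred",p)
x,y=p.round().astype(int);w=g[y-14:y+15,x-14:x+15];m=(w>150).astype(np.uint8)
n,l,st,ce=cv2.connectedComponentsWithStats(m)
for i in range(1,n):
    if st[i,4]>8:
        q=ce[i]+[x-14,y-14];print(q,st[i],cast(f,q,.046)-(C-.067*u))
# slot far mouth (world -x side): floor-level bright band between dark lip; print profile across at r=62
s=np.radians(1);e=np.array([np.cos(s),np.sin(s)]);nn=np.array([-e[1],e[0]])
for r in(.066,.070):
    pts=proj(f,[[*(C-r*e+k*nn),.044] for k in np.arange(-.02,.0201,.002)]);print(r,pts[0].round(),[int(g[int(round(b)),int(round(a_))]) for a_,b in pts])
# lug position of hood
h=cv2.cvtColor(f["frame"],cv2.COLOR_BGR2HSV);print("col", h[110:160,254,1].tolist(), g[110:160,254].tolist())
E
```

```text
rib pred [299.20893755 128.42202241]
[304.75641026 122.12393162] [ 10   0  19  22 234] [[-0.00597906  0.00492137]]
0.066 [231. 113.] [66, 60, 65, 66, 68, 72, 114, 121, 126, 127, 126, 129, 127, 125, 119, 95, 66, 65, 70, 68, 65]
0.07 [231. 109.] [70, 68, 68, 68, 69, 65, 67, 67, 65, 67, 64, 66, 61, 66, 64, 65, 66, 68, 69, 66, 69]
col [4, 10, 5, 12, 12, 13, 11, 11, 11, 13, 11, 13, 10, 13, 14, 14, 8, 11, 14, 14, 16, 12, 13, 14, 14, 11, 14, 14, 11, 11, 13, 11, 10, 11, 13, 13, 11, 14, 12, 18, 11, 8, 11, 18, 12, 9, 11, 17, 19, 14] [66, 74, 96, 128, 148, 155, 157, 154, 155, 157, 153, 154, 156, 155, 156, 157, 155, 154, 147, 139, 143, 151, 155, 155, 154, 157, 155, 155, 155, 157, 155, 156, 155, 155, 158, 155, 154, 146, 123, 99, 88, 89, 87, 81, 86, 87, 89, 87, 88, 89]
```

View pics/w12c.png

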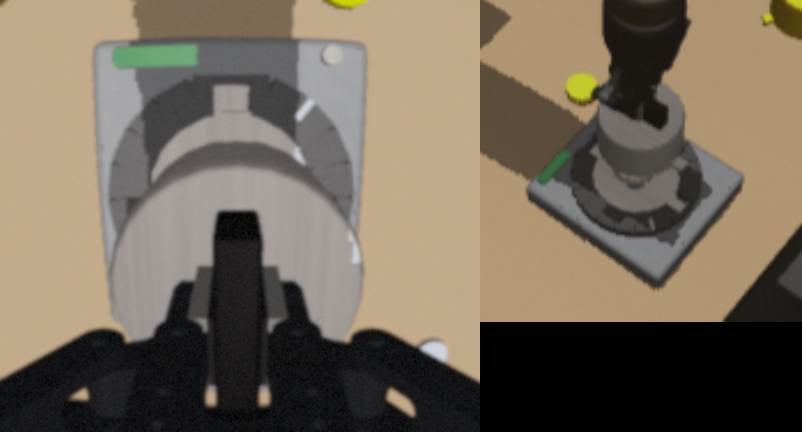

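The rib is at (300,128) in the full image, predicted (299,128), and the slot is centred within 0.6 mm, so station pose and hood line up. All 12 pictures are now viewed; from here I go by numbers. Lowering next.

```bash
python3 -m pendant '[{"xyz":[-0.07,-0.2,0.4],"twist":0,"grip":-1},{"xyz":[0,-0.13,0.8],"twist":0,"grip":-1},{"xyz":[0,0,1.0],"twist":0,"grip":-1},{"xyz":[0,0,1.0],"twist":0,"grip":-1},{"xyz":[0,0,1.0],"twist":0,"grip":-1},{"xyz":[0,0,1.0],"twist":0,"grip":-1},{"xyz":[0,0,0.9],"twist":0,"grip":-1},{"xyz":[0,0,0.5],"twist":0,"grip":-1},{"xyz":[0,0,0.2],"twist":0,"grip":-1},{"xyz":[0,0,0],"twist":0,"grip":-1}]'
python3 - <<'E'
from h import *
for i in range(2):grab_frame("wrist")
f=snap("wrist","w13");s=read_state();t=s['ee_pos'];print(t,s['force'],s['moment'],np.abs(s['dq']).max())
print("to target", totool([.5506-t[0],.056-t[1],.108-t[2]])*100)
g=cv2.cvtColor(f["frame"],cv2.COLOR_BGR2GRAY);C=f["cam_to_world"]@np.linalg.inv(f["tool_from_camera"])
# lug edge vs slot in picture: rows
for y in range(118,160,4):print(y,(g[y,225:290:3]).tolist())
E
```

```text
time: 16.0
ee_pos: [0.5508, 0.0548, 0.1223]
tool_rot: [0.029, -3.128, -0.052]
force: [-0.2, 0.8, -2.0]
width: 0.0127
[0.55133673 0.05479569 0.12307313] [ 0.55938266 -0.40741764 -2.16601195] [-0.03032839 -0.0236493  -0.0050892 ] 0.0020198109321192554
to target [0.0537117  0.0708696  1.51129653]
118 [69, 71, 70, 76, 74, 74, 86, 156, 161, 164, 162, 161, 164, 166, 164, 164, 124, 70, 70, 70, 69, 71]
122 [70, 72, 70, 72, 73, 72, 79, 155, 162, 166, 161, 161, 164, 166, 164, 163, 93, 70, 72, 67, 72, 69]
126 [71, 71, 72, 74, 72, 72, 76, 154, 163, 167, 162, 160, 165, 167, 163, 162, 93, 67, 69, 72, 72, 71]
130 [74, 72, 71, 75, 72, 75, 80, 154, 156, 149, 151, 151, 153, 152, 163, 163, 98, 69, 73, 74, 70, 72]
134 [70, 73, 69, 70, 72, 73, 77, 154, 165, 165, 165, 164, 166, 165, 165, 164, 96, 69, 69, 72, 72, 70]
138 [71, 72, 76, 72, 71, 70, 81, 155, 165, 165, 165, 165, 167, 165, 165, 164, 127, 72, 73, 70, 75, 72]
142 [70, 74, 74, 91, 136, 155, 154, 163, 166, 163, 166, 165, 168, 168, 163, 164, 164, 159, 151, 125, 85, 69]
146 [74, 115, 159, 168, 169, 161, 161, 162, 162, 164, 159, 162, 166, 167, 163, 162, 165, 168, 163, 167, 165, 151]
150 [159, 170, 168, 162, 142, 109, 96, 93, 93, 93, 91, 92, 94, 96, 94, 96, 100, 120, 148, 164, 166, 165]
154 [156, 131, 97, 90, 91, 92, 94, 92, 97, 92, 90, 93, 92, 92, 89, 89, 90, 92, 92, 90, 110, 143]
158 [89, 88, 92, 91, 91, 92, 90, 92, 91, 95, 96, 92, 94, 92, 92, 92, 91, 94, 91, 91, 87, 91]
```

```bash
python3 -m pendant '[{"xyz":[0.05,0.12,0],"twist":0,"grip":-1},{"xyz":[0,0,0.1],"twist":0,"grip":-1},{"xyz":[0,0,0.2],"twist":0,"grip":-1},{"xyz":[0,0,0.2],"twist":0,"grip":-1},{"xyz":[0,0,0.2],"twist":0,"grip":-1},{"xyz":[0,0,0.2],"twist":0,"grip":-1},{"xyz":[0,0,0.2],"twist":0,"grip":-1},{"xyz":[0,0,0.1],"twist":0,"grip":-1},{"xyz":[0,0,0],"twist":0,"grip":-1},{"xyz":[0,0,0],"twist":0,"grip":-1}]'
python3 - <<'E'
from h import *
s=read_state();t=s['ee_pos'];print(t,s['force'],s['moment'],s['width'])
print("to target", totool([.5506-t[0],.056-t[1],.108-t[2]])*100)
E
```

```text
time: 17.15
ee_pos: [0.5502, 0.0563, 0.1106]
tool_rot: [0.029, -3.128, -0.052]
force: [-0.1, -0.2, -1.5]
width: 0.0125
[0.55022201 0.05633814 0.11057973] [-0.12315849 -0.16308726 -1.47854776] [-0.02369342  0.02222306  0.00767827] 0.012528585543869658
to target [-0.04048973 -0.04316242  0.25616398]
```

```bash
python3 -m pendant '[{"xyz":[0,0,0.1],"twist":0,"grip":-1},{"xyz":[0,0,0.1],"twist":0,"grip":-1},{"xyz":[0,0,0.1],"twist":0,"grip":-1},{"xyz":[0,0,0.05],"twist":0,"grip":-1},{"xyz":[0,0,0],"twist":0,"grip":-1},{"xyz":[0,0,0],"twist":0,"grip":-1},{"xyz":[0,0,0],"twist":0,"grip":-1},{"xyz":[0,0,0],"twist":0,"grip":-1},{"xyz":[0,0,0],"twist":0,"grip":-1},{"xyz":[0,0,0],"twist":0,"grip":-1}]'
python3 - <<'E'
from h import *
s=read_state();t=s['ee_pos'];print(t,s['force'],s['moment'],s['width'])
print("to target", totool([.5506-t[0],.056-t[1],.108-t[2]])*100)
E
```

```text
time: 18.15
ee_pos: [0.5507, 0.0567, 0.1089]
tool_rot: [0.029, -3.13, -0.053]
force: [-2.6, 1.3, 8.1]
width: 0.0128
[0.55071098 0.05667544 0.10894501] [-2.61794752  1.2835254   8.14909615] [-0.10897899  0.77916401 -0.03060007] 0.012779362748192101
to target [ 0.01135392 -0.07049629  0.09228894]
```

```bash
python3 -m pendant '[{"xyz":[0,0,0.1],"twist":0,"grip":-1},{"xyz":[0,0,0.05],"twist":0,"grip":-1},{"xyz":[0,0,0],"twist":0,"grip":-1},{"xyz":[0,0,0],"twist":0,"grip":-1},{"xyz":[0,0,0],"twist":0,"grip":-1},{"xyz":[0,0,0],"twist":0,"grip":-1},{"xyz":[0,0,0],"twist":0,"grip":-1},{"xyz":[0,0,0],"twist":0,"grip":-1},{"xyz":[0,0,0],"twist":0,"grip":-1},{"xyz":[0,0,0],"twist":0,"grip":-1}]'
python3 - <<'E'
from h import *
f=snap("wrist","w16");s=read_state();t=s['ee_pos'];M=R.from_rotvec(s['tool_rot']).as_matrix();print(t,s['force'],s['moment'],s['width'],M[:,2],"yaw",np.degrees(np.arctan2(M[1,0],M[0,0])))
sc=snap("scene","s16")
g=cv2.cvtColor(f["frame"],cv2.COLOR_BGR2GRAY)
for y in range(116,156,3):print(y,(g[y,225:290:3]).tolist())
E
```

```text
time: 19.15
ee_pos: [0.551, 0.0569, 0.1087]
tool_rot: [0.029, -3.131, -0.053]
force: [-3.6, 1.0, 14.4]
width: 0.0127
[0.55099714 0.0569008  0.10875456] [-3.3049311   1.25571649 14.70226941] [-0.21714532  1.33659312 -0.15097626] 0.012354598712572258 [-0.00999275  0.03399498 -0.99937205] yaw -178.9221202831189
116 [75, 74, 75, 71, 74, 85, 133, 144, 152, 156, 155, 157, 153, 147, 145, 137, 77, 71, 71, 75, 74, 73]
119 [73, 74, 73, 77, 70, 92, 164, 164, 168, 165, 163, 168, 168, 169, 167, 160, 81, 72, 70, 68, 72, 69]
122 [71, 71, 76, 72, 72, 83, 163, 166, 168, 166, 164, 167, 169, 168, 167, 156, 67, 71, 74, 71, 70, 70]
125 [71, 71, 77, 72, 71, 84, 164, 167, 169, 167, 163, 169, 170, 170, 168, 157, 69, 74, 73, 73, 70, 72]
128 [73, 77, 75, 75, 72, 84, 167, 165, 156, 153, 152, 158, 154, 158, 167, 147, 67, 72, 72, 75, 71, 73]
131 [73, 72, 73, 74, 74, 85, 164, 167, 170, 168, 166, 168, 169, 170, 168, 151, 72, 73, 72, 74, 72, 72]
134 [75, 74, 76, 71, 75, 84, 160, 165, 170, 166, 166, 169, 170, 169, 169, 148, 69, 69, 77, 72, 73, 71]
137 [73, 76, 75, 77, 72, 83, 158, 169, 171, 169, 168, 169, 170, 170, 169, 151, 72, 73, 73, 72, 71, 73]
140 [74, 76, 75, 76, 79, 86, 165, 167, 170, 169, 168, 169, 169, 171, 169, 163, 82, 74, 76, 75, 74, 74]
143 [73, 76, 77, 97, 108, 117, 168, 166, 168, 169, 167, 170, 171, 170, 168, 165, 126, 118, 107, 79, 77, 69]
146 [74, 95, 144, 166, 164, 161, 160, 155, 162, 157, 154, 154, 161, 163, 158, 162, 166, 168, 164, 154, 109, 71]
149 [142, 165, 172, 160, 130, 107, 100, 94, 101, 96, 95, 98, 97, 102, 97, 98, 106, 133, 154, 169, 167, 146]
152 [170, 148, 119, 98, 96, 93, 92, 93, 97, 95, 96, 95, 94, 93, 93, 98, 95, 94, 96, 115, 142, 165]
155 [114, 96, 91, 93, 92, 95, 96, 95, 94, 96, 96, 94, 93, 94, 89, 92, 95, 91, 93, 94, 92, 107]
```

The lug is centred in the slot and the hood is seated (rim within 1 mm of the floor). I'm easing the push and twisting clockwise in stages.

```bash
python3 -m pendant '[{"xyz":[0,0,-0.05],"twist":0,"grip":-1},{"xyz":[0,0.03,0],"twist":3,"grip":-1},{"xyz":[0,0.03,0],"twist":4,"grip":-1},{"xyz":[0,0.03,0],"twist":4,"grip":-1},{"xyz":[0,0.03,0],"twist":4,"grip":-1},{"xyz":[0,0.02,0],"twist":4,"grip":-1},{"xyz":[0,0.02,0],"twist":3,"grip":-1},{"xyz":[0,0,0],"twist":0,"grip":-1},{"xyz":[0,0,0],"twist":0,"grip":-1},{"xyz":[0,0,0],"twist":0,"grip":-1}]'
python3 - <<'E'
from h import *
s=read_state();t=s['ee_pos'];M=R.from_rotvec(s['tool_rot']).as_matrix();print(t,s['force'],s['moment'],s['width'],M[:,2],"yaw",np.degrees(np.arctan2(M[1,0],M[0,0])))
E
```

```text
time: 20.25
ee_pos: [0.5527, 0.0573, 0.1086]
tool_rot: [-0.569, -3.076, -0.047]
force: [1.1, -1.7, 7.6]
width: 0.0125
[0.55265875 0.05734742 0.10857816] [ 1.14981381 -1.74228439  7.62194326] [-0.76907284  0.0400881   0.0878384 ] 0.012471115190027717 [-0.00748116  0.03162676 -0.99947175] yaw 159.0710638336775
```

```bash
python3 -m pendant '[{"xyz":[0,0,0],"twist":3,"grip":-1},{"xyz":[0,0.02,0],"twist":3.5,"grip":-1},{"xyz":[0,0.02,0],"twist":3.5,"grip":-1},{"xyz":[0,0.02,0],"twist":3.5,"grip":-1},{"xyz":[0,0,0],"twist":2,"grip":-1},{"xyz":[0,0,0],"twist":1,"grip":-1},{"xyz":[0,0,0],"twist":0,"grip":-1},{"xyz":[0,0,0],"twist":0,"grip":-1},{"xyz":[0,0,0],"twist":0,"grip":-1},{"xyz":[0,0,0],"twist":0,"grip":-1}]'
python3 - <<'E'
from h import *
f=snap("wrist","w18");s=read_state();t=s['ee_pos'];M=R.from_rotvec(s['tool_rot']).as_matrix();print(t,s['force'],s['moment'],s['width'],M[:,2],"yaw",np.degrees(np.arctan2(M[1,0],M[0,0])),np.abs(s['dq']).max())
# rib should lie on the hood's x axis: find bright blob ahead of bar
C=np.array([.5545,.0575])
g=cv2.cvtColor(f["frame"],cv2.COLOR_BGR2GRAY);a=np.radians(1-38.4);u=np.array([np.cos(a),np.sin(a)])
p=proj(f,[[*(C-.067*u),.046]])[0];print("rib pred",p)
x,y=p.round().astype(int);m=(g[y-15:y+16,x-25:x+26]>185).astype(np.uint8);n,l,st,ce=cv2.connectedComponentsWithStats(m)
for i in range(1,n):
    if st[i,4]>8:print(ce[i]+[x-25,y-15],st[i])
h=cv2.cvtColor(f["frame"],cv2.COLOR_BGR2HSV)
for yy in range(185,300,20):
    e=np.where(h[yy,215:300,2]<60)[0]+215;print(yy,e.min() if len(e) else 0,e.max() if len(e) else 0)
E
```

```text
time: 21.25
ee_pos: [0.5527, 0.0576, 0.1082]
tool_rot: [-1.002, -2.959, -0.042]
force: [1.0, -2.1, 6.6]
width: 0.0123
[0.55273578 0.05763721 0.10827119] [ 1.51441308 -2.78060388  5.79247048] [-0.86599643 -0.07975898  0.33779965] 0.012517300389357314 [-0.00803595  0.03111554 -0.99948349] yaw 142.59417227670906 0.001835034280678576
rib pred [255.37513736 113.81216798]
[256.48648649 109.45045045] [ 23   2   7  20 111]
185 0 0
205 244 271
225 244 272
245 218 298
265 215 299
285 215 299
```

```bash
python3 - <<'E'
from h import *
a=load("top0")["frame"];t=snap("top","t18")["frame"]
for n,(x,y) in dict(tall=(220,230),low=(306,228),lammer=(185,133),fob=(347,129),deck=(154,267),mug=(405,272)).items():
    A=a[y-14:y+15,x-14:x+15];r=cv2.matchTemplate(t[y-26:y+27,x-26:x+27],A,cv2.TM_CCOEFF_NORMED);_,v,_,l=cv2.minMaxLoc(r);print(n,round(v,2),l[0]-12,l[1]-12)
s=read_state();M=R.from_rotvec(s['tool_rot']).as_matrix();print(s['time'],s['force'],s['moment'],np.degrees(np.arctan2(M[1,0],M[0,0])),s['width'])
from station import sign_off;print(sign_off())
E
```

```text
tall 0.06 -12 -10
low 1.0 0 0
lammer 1.0 0 0
fob 1.0 0 0
deck 1.0 0 0
mug 1.0 0 0
21.35 [ 0.95620825 -3.40432226  6.4081447 ] [-0.88601516 -0.03419652  0.35062761] 142.59704214774118 0.0124747040852198
the job is handed in; nothing more can be done
None
```

The job is handed in at 21.35 s: the dealer button is on the post, the hood is seated over it, twisted about 38° clockwise to the half-way ribs and still gripped. No verdict was reported.

**Last checks**
- **Button:** the last picture after release showed it flat, about 0.3 mm from my estimate of the post's centre. It is hidden under the hood since then.
- **Hood seated:** the lugs went through the slots. From the gripper's height the rim is within about 1 mm of the socket floor, with about 6 N of downward push.
- **Twist:** the tool turned 38.5° from the slot line and one rib lies straight ahead of the bar. The ring itself cannot be read, so its 0.6 rad is inferred from the turn. The twist moment is 0.35 N m, more than the spring's 0.18, which I put down to friction.
- **Grip:** set to 80 N, with the opening steady at 12.5 mm.

**Failed or unclear**
- **Tall chip stack:** five of the six bystanders matched the first top view with no shift. The one I labelled the tall stack gave no match (0.06); I think the arm hides it in that view but did not confirm this. The hood passed near it with the rim about 10 cm above the counter.
- **Gripper tilt:** reaching the wrist's last-joint limit on the way to the hood left the gripper about 2° off vertical. I did not correct it. The hood should be tilted no more than that, within the 0.08 rad allowed.

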